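Clear, unlatch and hold open the tilt-out bin

ROBOT

A 6-joint arm with a two-finger parallel gripper is mounted at the origin on the work surface. World frame = base frame: x ahead of the robot, y to its left, z up, the work surface at z = 0. Lengths are in m, angles in rad, forces in N, time in s.
With the tool pointing down it reaches from about 0.3 to 0.95 m from the base axis. Payload 3.1 kg.
Tool frame: the origin (TCP) lies on the centre line of the jaws, within the pads' length; the fingertips stand 8 mm ahead of it and the grasp point (between the pads) lies 11 mm behind it; z points along the fingers, y is the direction in which the jaws open and shut (so a half turn about z gives the same grasp; the last joint's range is limited). The gripper opens to 85 mm and grips with 20 to 120 N. Pads are 22 mm wide; open, the fingers measure 114 mm over their backs; the gripper's body (76 mm by 85 mm) begins 54 mm behind the grasp point. The pads swing forward as they close: fully open they stand 13 mm farther back than shut.
Start: joints at [1.151, 0.308, 1.634, -0, 1.2, -0.07], TCP at [0.214, 0.587, 0.239] pointing down, gripper open.
Joint ranges: [-3.06, 3.06], [-0.79, 1.96], [0.05, 2.63], [-1.19, 4.34], [0.05, 2.64], [-2.94, 2.94]. Speed limits (rad/s): [2.79, 2.79, 3.14, 3.14, 3.14, 3.14].

INTERFACE

Orientations are given as a unit quaternion [x, y, z, w].
In Python, from cell import env gives the robot as it stands.
- The arm moves only by the shell command python3 -m pendant 'ROWS' [OPENING] [FORCE]. ROWS is JSON, one flat list of numbers, 6 for each row, row after row: the shift along the tool's x, y, z normalised to -1 to 1, where 1 is 40 mm, then the turn, a rotation vector about the tool's x, y, z normalised to -1 to 1, where 1 is 8 degrees. In form: [x, y, z, rx, ry, rz, x, y, z, rx, ry, rz, ...]. A call has 1 to 8 rows; each row shifts and turns the pose as measured when the row begins, along the tool's axes as they then stand; what a row does not reach is not made up. A row lasts 1/8 s, in which the tool goes at most 62.5 mm and 10.7 degrees, less where a joint would pass 70% of its speed; a pose out of reach is approached as far as the arm can. A call with a number of a shift or a turn outside -1 to 1 is refused whole. A call with a gripper value outside its range is refused whole. OPENING is the opening in per cent of the stroke, from 0 (shut) to 100 (fully open), set as the call begins (- or left out, the last holds). The fingers move at their own pace and stop on an object; FORCE is the grip in N (left out, the last holds). Time passes only in rows, so rows that do not move let the fingers close. It gives the time, the measured TCP pose, the force and the opening at its end, in the units of the state.
- env.get_state(): the state, without advancing time (a new reading comes with each control period).
- env.get_image(name): name is "side" or "top" or "wrist"; returns (picture, depth): 480x640x3 uint8, red, green, blue; 480x640 float32, m along the optical axis (not along the pixel's ray), 0 where there is no reading.
- env.camera_info(name): a dict with "K" (3x3 intrinsics, pixels), "extrinsics" (4x4, takes a point from world to camera coordinates). Camera axes: x right, y up, looking along -z (the intrinsics and any distortion apply to the point x, -y, -z); pixel columns grow to the right and rows downward; lengths in m; the calibration is good to about 2 mm. A picture is of the moment at which its call begins: read the wrist's pose just before it. camera_info takes no time and is no camera call; for the wrist camera it gives the pose at the moment of the call.
- env.hand_in(): hands the job in, once; it reports no verdict.
The state is a dict: "clock": time; "joint_pos": joint angles; "joint_vel": joint speeds; "joint_torque": joint torques, N m; "ee_pos": TCP position; "tool_rot": TCP orientation; "contact_force": force on the tool from outside, world axes, zero at the start; "ft_torque": the same for the moment, N m; "grip_width": finger opening in m.
Only numpy, scipy, OpenCV 4.12 (cv2) and the standard library are available. Lean on these libraries where they do the work, as an engineer would, in place of code of your own. Each camera call takes 0.05 s, during which the arm holds its last target. There are 200 camera calls.

TASK

The frosted glass canister is standing in the way of the tilt-out bin: first set it down without dropping it, upright and well centred, on the narrow raised wooden ledge and let go of it. Then flip the bin's red safety catch right over, and only after that pull the bin (it has a handle) so that it tilts fully out to its stop; it is sprung shut, so finish while the gripper is still holding it out there. Leave the spray bottle, the green tin and the scrubbing brush alone.

Things in the scene. Friction and masses are not known exactly. Their poses are not given: they have to be found in the camera images.
- housing: Pale grey fixed bin housing, 140 (x) by 240 (y) by 170 mm high. Origin: centre of its underside; front faces its own -x, turned up to 0.2 rad. A dark cross rail (x -15 to +21, top at z 175) carries the red catch's clip 72 to 88 left or right of the middle and a plain grey clip on the other side. The bin hangs inside.
- bin (a joint): Tilt of the bin, rad: 0 shut, 0.5 fully out at its stop; its top swings to the housing's -x. A spring pulls it shut (about 3 N at the handle when shut, 5 N fully out). While the catch is engaged its nose hooks over the bin's front panel and the bin cannot open more than about 0.05.
- bin_handle (a point): Middle of the bin's handle: dark steel round bar, 12 mm diameter, 90 long, level along the housing's y; shut, it is 198 above the shelf and 85 in front of the housing's origin. Top of the front panel is 30 below and 15 behind it, else it is free all round: pinch it from above across the bar, or hook it from behind. Axes: the bin's (shut: the housing's).
- bin_hinge (a point): Middle of the bin's hinge line, at the foot of its front panel, 10 above the shelf, 70 in front of the housing's origin; the line runs along the housing's y. The handle is 188 above it and 15 in front of it when shut and moves on an arc about it.
- catch (a joint): Red safety catch, a rocker: 0 engaged (nose over the front panel), 0.85 flipped right over at its stop (nose raised). It stays where it is left; flipping it takes about 0.05 N m (2 N on the tab). The nose lets go of the panel above about 0.15 rad.
- catch_tab (a point): Point on the red thumb tab (plate 50 long, 30 wide, 5 mm thick), 40 from the pivot. Engaged, the tab rises from the pivot towards the housing's back (+x) at 0.65 rad above level: this point is 32 behind and 24 above the pivot. Press it down (and back) about 30 mm to flip the catch; flipped, the tab points back and dips 0.2 rad below level.
- catch_pivot (a point): Pivot of the red catch, 187 above the shelf, axis along the housing's y, held between two cheeks 43 wide overall, 20 long, that end 6 above it. From here the nose, 16 wide, runs 81 forward (-x) over the bin's front panel.
- canister: Frosted glass canister, 66 diameter, glass 132 high, with a chrome lid (68 diameter, to 146) and a chrome knob on top. 0.3 to 0.55 kg. Origin: centre of its underside; z up its axis. It starts upright on the shelf in front of the bin.
- canister_knob (a point): Canister's chrome knob: upright cylinder, 24 diameter, 36 tall, from 146 to 182 above the canister's underside; this point is on the axis at 170 (24 above the lid). Grip here from above.
- ledge: Fixed narrow wooden ledge: a board 160 long (its x), 50 wide (its y), top 70 above the shelf, on two legs and a 90 wide foot. Origin: centre of its underside. The canister's foot is wider than the board, so it must stand centred.
- ledge_top (a point): Centre of the top face of the ledge, 70 above the shelf; x along its length, y across its width.
- spray_bottle: Bystander: blue spray bottle, 64 diameter, 205 tall, with a chrome nozzle head. Origin: centre of its underside.
- tin: Bystander: green tin, 68 diameter, 50 tall, behind the ledge. Origin: centre of its underside.
- scrub_brush: Bystander: scrubbing brush with handle, 190 long, lying on the shelf in front of the ledge. Origin near its middle, underside.

How it is judged:
By the outcome, as a careful person would: the job done as asked, in the order asked, and still so for the second after the job is handed in, while the arm keeps its last pose, push and grip.
It also fails if it takes over 61 s, if anything falls off the work surface, if the arm or the gripper's body presses on something with over 40 N, if the wrist force passes 120 N, or if a joint passes its speed limit or range.

## Working session

There is one attempt and no reset: what is moved stays moved. The work goes in short steps, Python scripts to look and compute and a shell command to move; the robot and the scene stay as the last step left them, time stands still between calls to the robot, and variables do not carry over. Pictures are saved under pics/ and viewed, about 8 in all and at most 12, crops included, and the job is handed in when it is done.

```bash
ls; mkdir -p pics
cat > h.py <<'E'
import numpy as np, cv2
from cell import env
from scipy.spatial.transform import Rotation as R
def shot(name,fn):
    info=env.camera_info(name); im,d=env.get_image(name)
    cv2.imwrite(f'pics/{fn}.png',im[:,:,::-1]); np.savez(f'{fn}.npz',im=im,d=d,K=info['K'],E=info['extrinsics'])
def cloud(fn):
    z=np.load(f'{fn}.npz'); d=z['d'];K=z['K'];E=z['E']
    v,u=np.mgrid[:480,:640]
    x=(u-K[0,2])/K[0,0]*d; y=(v-K[1,2])/K[1,1]*d
    P=np.stack([x,-y,-d],-1); W=(P-E[:3,3])@E[:3,:3]
    W[d==0]=np.nan
    return z['im'],W
def rows(p,yaw=None):
    "shift needed in tool axes, units"
    s=env.get_state(); Rt=R.from_quat(s['tool_rot'])
    print('tcp',np.round(s['ee_pos'],4),'shift units',np.round(Rt.inv().apply(np.array(p)-s['ee_pos'])/.04,2))
E
python3 - <<'E'
from h import *
print(env.get_state())
for n in('side','top'): shot(n,n+'0'); c=env.camera_info(n); print(c)
E
```

```text
pics
{'clock': 0.0, 'joint_pos': array([ 1.15129834e+00,  3.08971193e-01,  1.63521763e+00,  1.70381523e-05,
        1.19970364e+00, -6.96707969e-02]), 'joint_vel': array([-0.00092719,  0.00024454,  0.00087247,  0.00035419, -0.00028689,
       -0.00019273]), 'joint_torque': array([-7.68973368e-04, -4.15264499e+01, -2.76661384e+01, -1.00971279e-04,
        1.02556741e-02, -4.77214684e-06]), 'ee_pos': array([0.2138798 , 0.58639519, 0.23805332]), 'tool_rot': array([ 1.74025987e-01,  9.84740389e-01, -1.11375697e-03, -2.86151784e-04]), 'contact_force': array([-0.28390572, -0.5512441 , -0.39776318]), 'ft_torque': array([-0.01672733,  0.01707709, -0.03288769]), 'grip_width': 0.08545546537216407}
{'K': array([[498.10161125,   0.        , 312.23608163],
       [  0.        , 498.10161125, 233.84657442],
       [  0.        ,   0.        ,   1.        ]]), 'extrinsics': array([[ 0.74091021, -0.67132842,  0.01924077, -0.46765999],
       [ 0.37665002,  0.43906736,  0.81569272, -0.34730906],
       [-0.5560457 , -0.59710803,  0.57816536, -0.68529027],
       [ 0.        ,  0.        ,  0.        ,  1.        ]])}
{'K': array([[486.80981021,   0.        , 321.97419543],
       [  0.        , 486.80981021, 247.90169332],
       [  0.        ,   0.        ,   1.        ]]), 'extrinsics': array([[ 0.00265069, -0.99991633,  0.0126614 , -0.01231448],
       [ 0.99526948,  0.00386759,  0.09707574, -0.61130413],
       [-0.09711659,  0.01234419,  0.99519646, -0.91281755],
       [ 0.        ,  0.        ,  0.        ,  1.        ]])}
```

View pics/top0.png

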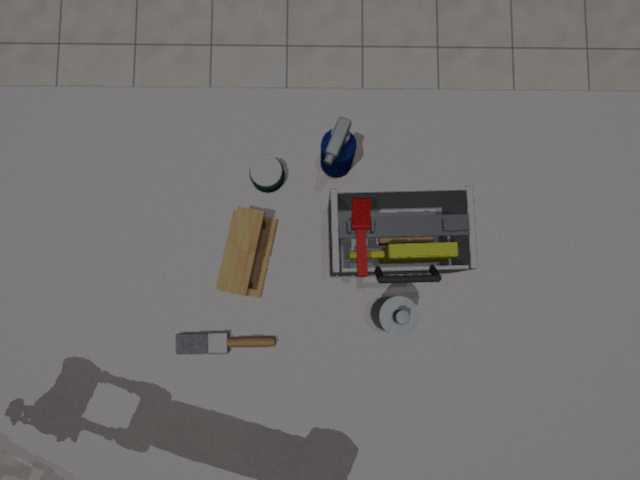

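View pics/side0.png

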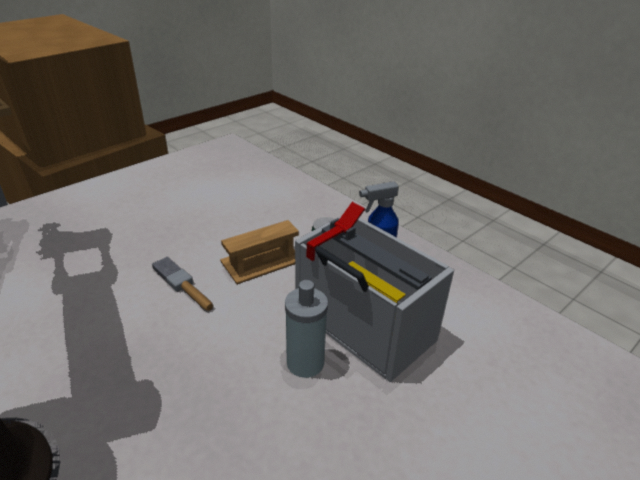

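The top view shows the knob at about (402,317), the ledge board centred near (241,251), the handle at (408,278), and the red tab at (361,212). The side view agrees. Next I'll measure their positions.

Run:
```python
from h import *
im,W=cloud('top0'); hsv=cv2.cvtColor(im,cv2.COLOR_RGB2HSV)
def box(n,m):
    p=W[m]; p=p[~np.isnan(p[:,0])]
    (c,wh,a)=cv2.minAreaRect((p[:,:2]*1000).astype(np.float32))
    print(n,len(p),'mean',p.mean(0).round(4),'rect c',np.round(c,1),np.round(wh,1),round(a,1),'zmin/max',p[:,2].min().round(3),p[:,2].max().round(3))
    return p
u,v=np.meshgrid(np.arange(640),np.arange(480)); Z=W[:,:,2]
roi=lambda a,b,c,d:(u>=a)&(u<=b)&(v>=c)&(v<=d)
box('ledge',roi(205,285,195,305)&(Z>.06)&(Z<.08))
box('knob',roi(375,425,290,340)&(Z>.172)&(Z<.2))
box('lid',roi(370,425,290,340)&(Z>.138)&(Z<.155))
box('handle',roi(365,450,262,290)&(Z>.185)&(Z<.215))
red=(hsv[...,1]>180)&((hsv[...,0]<8)|(hsv[...,0]>172))&roi(340,385,190,285)
p=box('red',red); box('tab',red&(v<232)); box('nose',red&(v>240))
box('housingtop',roi(325,480,180,285)&(Z>.16)&(Z<.174))
box('spray',roi(310,365,110,185)&(Z>.15)); box('tin',roi(245,290,150,195)&(Z>.04)&(Z<.06))
im,W=cloud('side0');Z=W[:,:,2]
box('s ledge',roi(215,302,220,270)&(Z>.064)&(Z<.076))
box('s knob',roi(295,320,280,300)&(Z>.155)&(Z<.2))
box('s knobtop',roi(295,320,275,300)&(Z>.179)&(Z<.2))
```

```text
ledge 2381 mean [0.6026 0.1395 0.0693] rect c [603.7 139.9] [ 50.8 160.5] 78.5 zmin/max 0.06 0.075
knob 175 mean [ 0.4869 -0.1367  0.1812] rect c [ 486.7 -137.1] [23.1 22.1] 44.0 zmin/max 0.172 0.185
lid 1107 mean [ 0.487  -0.1362  0.1455] rect c [ 486.6 -137.2] [65.2 67.9] 0.2 zmin/max 0.138 0.154
handle 555 mean [ 0.549  -0.1405  0.2004] rect c [ 552.2 -135.4] [120.2  30. ] 83.7 zmin/max 0.185 0.207
red 947 mean [ 0.6264 -0.0704  0.1969] rect c [624.9 -71.1] [ 45.9 145. ] 81.4 zmin/max 0.025 0.22
tab 593 mean [ 0.6494 -0.0696  0.2021] rect c [661.5 -73.4] [40.7 78.7] 72.6 zmin/max 0.025 0.22
nose 283 mean [ 0.581  -0.0719  0.1877] rect c [579.9 -76.5] [54.9 24. ] 0.3 zmin/max 0.098 0.192
housingtop 3209 mean [ 0.638  -0.1451  0.1695] rect c [ 628.6 -142.7] [148.5 240.2] 1.8 zmin/max 0.16 0.174
spray 711 mean [ 0.7731 -0.0321  0.1982] rect c [771.  -32.5] [31.3 78.9] 74.8 zmin/max 0.15 0.207
tin 852 mean [0.7584 0.0992 0.0489] rect c [759.   99.6] [63.8 61.2] 45.9 zmin/max 0.04 0.056
s ledge 1195 mean [0.6001 0.1348 0.0696] rect c [604.1 137.9] [ 56.  160.6] 78.8 zmin/max 0.064 0.073
s knob 296 mean [ 0.4834 -0.144   0.1738] rect c [ 486.3 -140.8] [22.9 23. ] 77.6 zmin/max 0.155 0.184
s knobtop 127 mean [ 0.4861 -0.1408  0.1816] rect c [ 486.2 -140.5] [21.4 22.8] 31.2 zmin/max 0.179 0.184
```

```bash
python3 -c "
from h import *
rows([.4868,-.1385,.245]); print(R.from_quat(env.get_state()['tool_rot']).as_matrix().round(3))"; sed -n 1,5p /dev/null; python3 -m pendant '[0,0,0.1,0,0,0]' 100 60
```

```text
tcp [0.2139 0.5865 0.2382] shift units [-12.62 -14.69  -0.14]
[[-0.939  0.343 -0.001]
 [ 0.343  0.939 -0.002]
 [ 0.    -0.002 -1.   ]]
clock: 0.22
ee_pos: [0.2139, 0.5864, 0.2339]
tool_rot: [0.174, 0.985, -0.001, -0.0]
contact_force: [0.3, -0.5, 0.2]
grip_width: 0.0855
```

```bash
python3 -m pendant '[-0.64,-0.74,-0.02,0,0,0,-0.64,-0.74,-0.02,0,0,0,-0.64,-0.74,-0.02,0,0,0,-0.64,-0.74,-0.02,0,0,0,-0.64,-0.74,-0.02,0,0,0,-0.64,-0.74,-0.02,0,0,0,-0.64,-0.74,-0.02,0,0,0,-0.64,-0.74,-0.02,0,0,0]'
python3 -m pendant '[-0.64,-0.74,-0.02,0,0,0,-0.64,-0.74,-0.02,0,0,0,-0.64,-0.74,-0.02,0,0,0,-0.64,-0.74,-0.02,0,0,0,-0.64,-0.74,-0.02,0,0,0,-0.64,-0.74,-0.02,0,0,0,-0.64,-0.74,-0.02,0,0,0,-0.64,-0.74,-0.02,0,0,0]'
python3 -c "
from h import *
rows([.4868,-.1385,.245]);print(env.get_state()['joint_pos'])"
```

```text
clock: 1.23
ee_pos: [0.3259, 0.2853, 0.2362]
tool_rot: [0.171, 0.985, -0.004, -0.001]
contact_force: [0.6, -0.6, -0.5]
grip_width: 0.0852
clock: 2.22
ee_pos: [0.4393, -0.0171, 0.242]
tool_rot: [0.171, 0.985, -0.004, -0.002]
contact_force: [1.1, -0.3, -0.4]
grip_width: 0.0856
tcp [ 0.4393 -0.0171  0.242 ] shift units [-2.14 -2.46 -0.06]
[-0.13266574 -0.06039065  2.04261253 -0.00823689  1.16316076 -1.35657711]
```

```bash
python3 -m pendant '[-0.64,-0.74,0,0,0,0,-0.64,-0.74,0,0,0,0,-0.64,-0.74,0,0,0,0,-0.2,-0.23,0,0,0,0,0,0,0,0,0,0]'
python3 - <<'E'
from h import *
rows([.4868,-.1385,.160]); shot('wrist','w1')
im,W=cloud('w1');Z=W[:,:,2]
for a,b in((.176,.19),(.14,.152)):
    m=(Z>a)&(Z<b)&(abs(W[:,:,0]-.487)<.045)&(abs(W[:,:,1]+.138)<.045);p=W[m]
    if len(p): print(len(p),p.mean(0),cv2.minAreaRect((p[:,:2]*1000).astype(np.float32)))
E
```

```text
clock: 2.85
ee_pos: [0.4862, -0.1434, 0.2406]
tool_rot: [0.173, 0.985, -0.003, -0.003]
contact_force: [0.5, 0.5, -0.2]
grip_width: 0.0854
tcp [ 0.4862 -0.1434  0.2406] shift units [0.02 0.14 2.01]
1086 [ 0.48643769 -0.13726513  0.18133221] ((487.2903747558594, -137.42115783691406), (23.403230667114258, 22.711868286132812), 12.167498588562012)
5154 [ 0.48350125 -0.13628384  0.14568707] ((487.6748962402344, -137.70443725585938), (67.8377685546875, 67.4998550415039), 9.868913650512695)
```

View pics/w1.png

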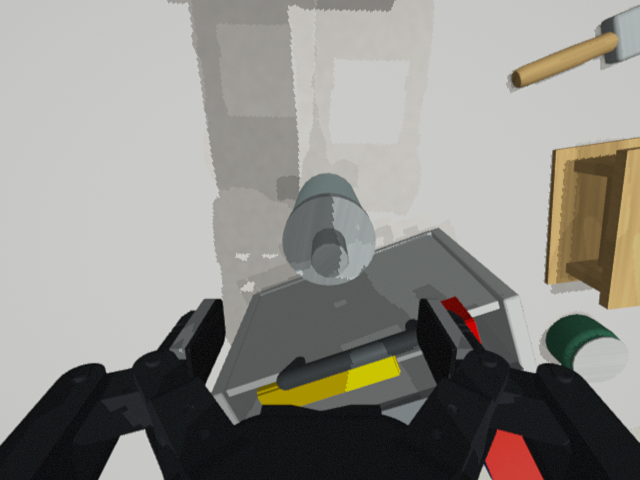

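```bash
python3 -m pendant '[0.02,0.15,0.5,0,0,0,0,0,0.5,0,0,0,0,0,0.5,0,0,0,0,0,0.45,0,0,0,0,0,0,0,0,0]'
python3 -c "
from h import *
rows([.4871,-.1376,.160])"
```

```text
clock: 3.52
ee_pos: [0.4841, -0.1294, 0.1607]
tool_rot: [0.169, 0.986, -0.002, -0.004]
contact_force: [-0.1, 0.2, -0.6]
grip_width: 0.0853
tcp [ 0.4841 -0.1294  0.1607] shift units [-0.14 -0.17  0.02]
```

```bash
python3 -m pendant '[-0.14,-0.17,0.02,0,0,0,0,0,0,0,0,0]'
python3 -c "
from h import *
rows([.4871,-.1376,.160])"
```

```text
clock: 3.78
ee_pos: [0.4881, -0.1373, 0.1614]
tool_rot: [0.168, 0.986, -0.002, -0.003]
contact_force: [0.9, -0.2, 0.1]
grip_width: 0.0848
tcp [ 0.4881 -0.1373  0.1614] shift units [ 0.02 -0.02  0.03]
```

```bash
python3 -m pendant '[0,0,0,0,0,0,0,0,0,0,0,0,0,0,0,0,0,0,0,0,0,0,0,0,0,0,0,0,0,0]' 0 60
python3 -m pendant '[0,0,-0.2,0,0,0,0,0,-0.4,0,0,0,0,0,-0.6,0,0,0,0,0,-0.8,0,0,0,0,0,-0.5,0,0,0,0,0,0,0,0,0]'
python3 -c "
from h import *
rows([.487,.139,.26]);rows([.604,.139,.26])"
```

```text
clock: 4.4
ee_pos: [0.4893, -0.1381, 0.1632]
tool_rot: [0.169, 0.986, -0.002, -0.001]
contact_force: [0.3, -0.6, 0.3]
grip_width: 0.0223
clock: 5.15
ee_pos: [0.4879, -0.1367, 0.2673]
tool_rot: [0.169, 0.986, -0.001, -0.004]
contact_force: [-0.1, -0.3, -2.8]
grip_width: 0.0224
tcp [ 0.4879 -0.1367  0.2673] shift units [2.31 6.49 0.17]
tcp [ 0.4879 -0.1367  0.2673] shift units [-0.45  7.47  0.15]
```

```bash
python3 -m pendant '[0.1,0.3,0,0,0,0,0.2,0.5,0,0,0,0,0.25,0.7,0,0,0,0,0.25,0.7,0,0,0,0,0.25,0.7,0,0,0,0,0.25,0.7,0,0,0,0,0.2,0.7,0,0,0,0,0.15,0.6,0,0,0,0]'
python3 -m pendant '[0.1,0.5,0,0,0,0,0,0.4,0,0,0,0,-0.3,0.4,0,0,0,0,-0.5,0.4,0,0,0,0,-0.5,0.4,0,0,0,0,-0.4,0.3,0,0,0,0,-0.2,0,0,0,0,0,0,0,0,0,0,0]'
python3 -c "
from h import *
rows([.604,.139,.26])"
```

```text
clock: 6.15
ee_pos: [0.4825, 0.0814, 0.2572]
tool_rot: [0.17, 0.985, -0.0, -0.014]
contact_force: [-0.2, -0.0, -2.7]
grip_width: 0.0221
clock: 7.15
ee_pos: [0.5786, 0.1551, 0.2446]
tool_rot: [0.168, 0.986, -0.003, -0.022]
contact_force: [-0.8, -0.4, -3.3]
grip_width: 0.022
tcp [0.5786 0.1551 0.2446] shift units [-0.71 -0.17 -0.41]
```

```bash
cat >> h.py <<'E'
def level(yaw_keep=True):
    s=env.get_state(); Rt=R.from_quat(s['tool_rot']); z=Rt.apply([0,0,1]); ax=np.cross(z,[0,0,-1])
    print('level units',np.round(np.degrees(Rt.inv().apply(ax))/8,3), 'F',s['contact_force'].round(1),'yaw of jaw',np.degrees(np.arctan2(*Rt.apply([0,1,0])[1::-1])).round(1))
E
python3 -c "
from h import *
level()"
python3 -m pendant '[-0.35,-0.1,-0.3,0,0,0,-0.35,-0.08,-0.15,0,0,0,0,0,0,0,0,0]'
python3 - <<'E'
from h import *
rows([.604,.139,.25]);level()
shot('side','s2'); im,W=cloud('s2'); cv2.imwrite('pics/s2c.png',cv2.resize(im[100:340,180:420,::-1],None,fx=2.5,fy=2.5))
E
```

```text
level units [-0.09  -0.303 -0.   ] F [-0.8 -0.4 -3.3] yaw of jaw 70.7
clock: 7.52
ee_pos: [0.6043, 0.1369, 0.2631]
tool_rot: [0.168, 0.986, -0.003, -0.022]
contact_force: [0.3, 0.3, -3.0]
grip_width: 0.0219
tcp [0.6043 0.1369 0.2631] shift units [0.01 0.05 0.33]
level units [-0.094 -0.3   -0.   ] F [ 0.3  0.3 -3. ] yaw of jaw 70.6
```

View pics/s2c.png

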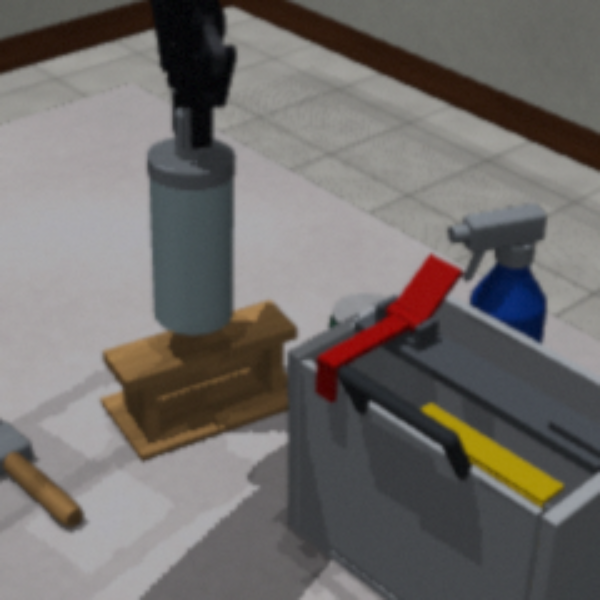

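The canister hangs just above the board and leans about 2.5°. I'll level the tool, then measure the lid and glass against the board.

```bash
python3 -m pendant '[0,0,0,-0.09,-0.3,0,0,0,0,0,0,0]'
cat > m.py <<'E'
from h import *
import sys
level(); rows([.604,.139,.24]); f=sys.argv[1]
for c in ('side','top'):
    shot(c,f+c); im,W=cloud(f+c); P=W.reshape(-1,3)
    P=P[(abs(P[:,0]-.604)<.09)&(abs(P[:,1]-.139)<.09)]
    tz=np.nanmax(P[:,2])
    def fit(lo,hi,r,n):
        p=P[(P[:,2]>lo)&(P[:,2]<hi)]
        from scipy.optimize import least_squares
        if len(p)<20: return
        s=least_squares(lambda q:np.hypot(p[:,0]-q[0],p[:,1]-q[1])-r,[.604-.03*0,.139],loss='soft_l1',f_scale=.001)
        print(c,n,len(p),s.x.round(4),'rms',np.sqrt(np.mean(s.fun**2)).round(4))
    zb=float(sys.argv[2])
    fit(zb+.1,zb+.128,.033,'glass hi'); fit(zb+.006,zb+.03,.033,'glass lo'); fit(zb+.134,zb+.144,.034,'lid')
    b=P[(P[:,2]>.064)&(P[:,2]<.074)]
    if len(b)>50: print(c,'board',cv2.minAreaRect((b[:,:2]*1000).astype(np.float32)))
E
python3 m.py a 0.1
```

```text
clock: 7.82
ee_pos: [0.603, 0.137, 0.2628]
tool_rot: [0.168, 0.986, -0.0, -0.001]
contact_force: [0.8, -0.9, -3.6]
grip_width: 0.0223
level units [-0.004 -0.013  0.   ] F [ 0.8 -0.9 -3.6] yaw of jaw 70.6
tcp [0.603  0.137  0.2628] shift units [-0.01  0.05  0.57]
side glass hi 421 [0.6023 0.1364] rms 0.0012
side glass lo 301 [0.6026 0.1362] rms 0.0013
side lid 168 [0.6022 0.1365] rms 0.0033
side board ((604.0548095703125, 137.64382934570312), (58.81965255737305, 161.74078369140625), 79.39128112792969)
top glass hi 42 [0.6016 0.1385] rms 0.0002
top glass lo 57 [0.6017 0.1383] rms 0.0002
top lid 76 [0.6019 0.1415] rms 0.005
top board ((603.1920776367188, 138.20223999023438), (50.08747863769531, 160.88430786132812), 79.63079833984375)
```

```bash
python3 -m pendant '[-0.03,0.03,0.25,0,0,0,0,0,0.2,0,0,0,0,0,0.1,0,0,0,0,0,0,0,0,0]'
python3 -c "
from h import *
level(); rows([.604,.139,.2332])"
```

```text
clock: 8.43
ee_pos: [0.6046, 0.138, 0.2377]
tool_rot: [0.168, 0.986, -0.001, -0.002]
contact_force: [-0.1, -0.1, -3.2]
grip_width: 0.0223
level units [-0.013 -0.033  0.   ] F [-0.1 -0.1 -3.2] yaw of jaw 70.6
tcp [0.6046 0.138  0.2377] shift units [0.02 0.02 0.11]
```

```bash
python3 -m pendant '[0,0.02,0.06,-0.01,-0.03,0,0,0,0.05,0,0,0,0,0,0.03,0,0,0]'
python3 -c "
from h import *
level(); rows([.604,.139,.2332])"
```

```text
clock: 8.8
ee_pos: [0.6057, 0.1387, 0.2332]
tool_rot: [0.168, 0.986, -0.0, 0.001]
contact_force: [-0.7, -0.6, 2.5]
grip_width: 0.0221
level units [ 0.002  0.014 -0.   ] F [-0.7 -0.6  2.5] yaw of jaw 70.6
tcp [0.6057 0.1387 0.2332] shift units [ 0.04 -0.01 -0.  ]
```

```bash
python3 -m pendant '[0,0,0,0,0,0,0,0,0,0,0,0,0,0,0,0,0,0]' 70
python3 -m pendant '[0,0,-0.2,0,0,0,0,0,-0.6,0,0,0,0,0,-0.8,0,0,0,0,0,-0.5,0,0,0,0,0,0,0,0,0]'
python3 m.py b 0.07
```

```text
clock: 9.18
ee_pos: [0.6073, 0.1391, 0.2356]
tool_rot: [0.168, 0.986, 0.001, 0.003]
contact_force: [-0.4, -0.1, 0.1]
grip_width: 0.0597
clock: 9.8
ee_pos: [0.6071, 0.1392, 0.3243]
tool_rot: [0.168, 0.986, 0.001, 0.004]
contact_force: [0.4, -0.4, 0.0]
grip_width: 0.0598
level units [0.028 0.055 0.   ] F [ 0.4 -0.4  0. ] yaw of jaw 70.6
tcp [0.6071 0.1392 0.3243] shift units [ 0.09 -0.04  2.11]
side glass hi 397 [0.6053 0.1377] rms 0.0012
side glass lo 287 [0.6054 0.1377] rms 0.0013
side lid 163 [0.6052 0.1378] rms 0.0019
side board ((603.5408935546875, 133.64114379882812), (60.56108856201172, 161.01919555664062), 78.01309967041016)
top glass hi 71 [0.6044 0.14  ] rms 0.0003
top glass lo 66 [0.6044 0.1401] rms 0.0002
top lid 92 [0.6112 0.1346] rms 0.007
top board ((602.796875, 136.68826293945312), (57.201290130615234, 159.9229736328125), 78.420166015625)
```

Canister is upright and about 1 mm off centre. Next I'll measure the catch and handle geometry from the first pictures.

Run:
```python
from h import *
for f in('top0','w1','side0'):
    im,W=cloud(f); hsv=cv2.cvtColor(im,cv2.COLOR_RGB2HSV); x,y,z=[W[...,i] for i in range(3)]
    red=(hsv[...,1]>180)&((hsv[...,0]<8)|(hsv[...,0]>172))
    def line(n,m):
        p=W[m]
        if len(p)<15: print(f,n,len(p));return
        vx,vy,x0,y0=cv2.fitLine(p[:,:2].astype(np.float32),cv2.DIST_HUBER,0,1e-3,1e-3).ravel()
        print(f,n,len(p),'med',np.median(p,0).round(4),'min',np.percentile(p,2,axis=0).round(3),'max',np.percentile(p,98,axis=0).round(3),'ang',np.degrees(np.arctan2(vy,vx)).round(1))
    line('handle',(z>.197)&(z<.208)&(x>.53)&(x<.57)&(y<-.08)&(y>-.2)&~red&(hsv[...,2]<110)&(hsv[...,1]<100))
    R0=red&(x>.52)&(x<.72)&(abs(y+.07)<.05)
    line('tab',R0&(z>.195)); line('nose',R0&(z>.182)&(z<.192))
    line('rim',(z>.165)&(z<.174)&(y>-.05)&(y<0)&(x>.54)&(x<.72)&~red); line('rimR',(z>.165)&(z<.174)&(y<-.25)&(x>.54)&(x<.72))
```

```text
top0 handle 471 med [ 0.5474 -0.1438  0.2023] min [ 0.541 -0.193  0.198] max [ 0.554 -0.098  0.206] ang -88.2
top0 tab 415 med [ 0.6564 -0.0691  0.2076] min [ 0.639 -0.083  0.196] max [ 0.672 -0.055  0.219] ang 34.4
top0 nose 435 med [ 0.5975 -0.0712  0.1891] min [ 0.553 -0.081  0.186] max [ 0.636 -0.061  0.192] ang 1.6
top0 rim 760 med [ 0.6299 -0.0301  0.1696] min [ 0.561 -0.048  0.166] max [ 0.698 -0.022  0.174] ang 0.3
top0 rimR 559 med [ 0.6288 -0.2564  0.1694] min [ 0.569 -0.263  0.166] max [ 0.702 -0.251  0.172] ang 1.1
w1 handle 2633 med [ 0.5451 -0.1454  0.2025] min [ 0.541 -0.192  0.197] max [ 0.551 -0.104  0.204] ang -88.1
w1 tab 1942 med [ 0.6549 -0.0673  0.2058] min [ 0.643 -0.083  0.197] max [ 0.665 -0.055  0.214] ang 84.8
w1 nose 188 med [ 0.5556 -0.0662  0.1888] min [ 0.552 -0.07   0.182] max [ 0.569 -0.064  0.19 ] ang 11.5
w1 rim 1671 med [ 0.5864 -0.0318  0.1695] min [ 0.56  -0.048  0.166] max [ 0.623 -0.025  0.171] ang 2.6
w1 rimR 409 med [ 0.5791 -0.2542  0.169 ] min [ 0.566 -0.26   0.165] max [ 0.597 -0.252  0.171] ang 5.8
side0 handle 357 med [ 0.5446 -0.1498  0.2021] min [ 0.541 -0.197  0.197] max [ 0.551 -0.102  0.205] ang -88.1
side0 tab 288 med [ 0.655  -0.0727  0.2063] min [ 0.64  -0.087  0.195] max [ 0.669 -0.058  0.218] ang 49.5
side0 nose 343 med [ 0.5918 -0.0752  0.1894] min [ 0.552 -0.083  0.184] max [ 0.632 -0.06   0.192] ang 2.9
side0 rim 231 med [ 0.5927 -0.0351  0.1696] min [ 0.559 -0.047  0.165] max [ 0.661 -0.025  0.174] ang 6.9
side0 rimR 572 med [ 0.6296 -0.2602  0.1697] min [ 0.567 -0.267  0.166] max [ 0.702 -0.251  0.172] ang 1.3
```

```bash
python3 -m pendant '[0,0,-0.3,0.03,0.05,0.95,0,0,0,0,0,0.95,0,0,0,0,0,0.95,0,0,0,0,0,0.95,0,0,0,0,0,0.95,0,0,0,0,0,0.95,0,0,0,0,0,0.95,0,0,0,0,0,0.95]' 0
python3 -m pendant '[0,0,0,0,0,0.95,0,0,0,0,0,0]'
python3 -c "
from h import *
level(); rows([.674,-.069,.3]);print(env.get_state()['joint_pos'])"
```

```text
clock: 10.9
ee_pos: [0.599, 0.1379, 0.3185]
tool_rot: [0.657, 0.753, -0.011, -0.01]
contact_force: [-0.2, -1.2, -0.4]
grip_width: -0.0001
clock: 11.15
ee_pos: [0.5973, 0.1376, 0.3146]
tool_rot: [0.707, 0.707, -0.014, -0.011]
contact_force: [0.7, 0.7, -0.1]
grip_width: -0.0003
level units [-0.254  0.039  0.   ] F [ 0.7  0.7 -0.1] yaw of jaw -0.0
tcp [0.5973 0.1376 0.3146] shift units [-5.16  1.93  0.33]
[1.55325791e-01 2.49252153e-01 1.55554505e+00 5.82435451e-05
 1.37270584e+00 1.55249755e-01]
```

```bash
python3 -m pendant '[-0.7,0.26,0,-0.25,0.04,-0.24,-0.7,0.26,0,0,0,0,-0.7,0.26,0,0,0,0,-0.7,0.26,0,0,0,0,-0.7,0.26,0,0,0,0,-0.7,0.26,0,0,0,0,-0.6,0.2,0,0,0,0,0,0,0,0,0,0]'
python3 -c "
from h import *
level(); rows([.674,-.069,.24])"
```

```text
clock: 12.15
ee_pos: [0.6735, -0.0564, 0.3048]
tool_rot: [0.687, 0.726, -0.004, -0.006]
contact_force: [0.4, -0.3, 0.7]
grip_width: -0.0001
level units [-0.094 -0.021 -0.   ] F [ 0.4 -0.3  0.7] yaw of jaw 3.2
tcp [ 0.6735 -0.0564  0.3048] shift units [-0.32  0.02  1.62]
```

```bash
python3 -m pendant '[-0.35,0.02,0.4,-0.09,-0.02,0.15,0,0,0.5,0,0,0,0,0,0.5,0,0,0,0,0,0.2,0,0,0,0,0,0,0,0,0]'
python3 - <<'E'
from h import *
level(); rows([.674,-.069,.192])
shot('side','s3'); im,W=cloud('s3'); cv2.imwrite('pics/s3c.png',cv2.resize(im[100:340,220:460,::-1],None,fx=2.5,fy=2.5))
E
```

```text
clock: 12.78
ee_pos: [0.6735, -0.0657, 0.2362]
tool_rot: [0.693, 0.721, 0.0, -0.003]
contact_force: [0.3, -0.8, 0.3]
grip_width: -0.0
level units [-0.028 -0.029 -0.   ] F [ 0.3 -0.8  0.3] yaw of jaw 2.2
tcp [ 0.6735 -0.0657  0.2362] shift units [-0.09  0.01  1.1 ]
```

View pics/s3c.png

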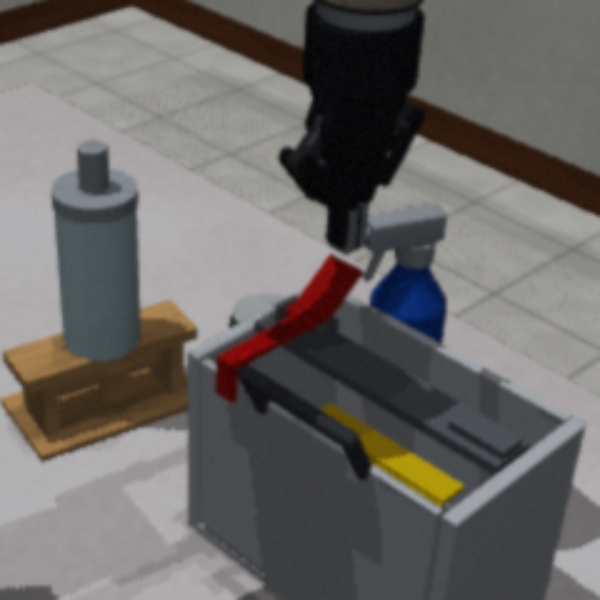

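The canister stands upright, and the shut fingertips are just above the red tab's end. Pressing down now.

```bash
python3 -m pendant '[-0.08,0,0.3,0,0,0,0,0,0.25,0,0,0,0,0,0.2,0,0,0,0,0,0.15,0,0,0,0,0,0.1,0,0,0]'
python3 -c "
from h import *
level(); rows([.676,-.069,.190])"
```

```text
clock: 13.45
ee_pos: [0.6777, -0.0693, 0.1986]
tool_rot: [0.693, 0.721, 0.003, 0.002]
contact_force: [0.4, 0.1, 1.7]
grip_width: -0.0
level units [ 0.052 -0.017 -0.   ] F [0.4 0.1 1.7] yaw of jaw 2.2
tcp [ 0.6777 -0.0693  0.1986] shift units [ 0.01 -0.04  0.21]
```

```bash
python3 -m pendant '[0,0,0.15,0,0,0,0,0,0.12,0,0,0]'; python3 -m pendant '[0,0,0.12,0,0,0,0,0,0.1,0,0,0]'
```

```text
clock: 13.7
ee_pos: [0.6776, -0.0694, 0.189]
tool_rot: [0.693, 0.721, 0.003, 0.001]
contact_force: [-6.1, 0.4, 18.8]
grip_width: -0.0004
clock: 13.95
ee_pos: [0.6777, -0.0694, 0.1892]
tool_rot: [0.693, 0.721, 0.003, 0.001]
contact_force: [-5.6, 1.2, 14.9]
grip_width: 0.0003
```

```bash
python3 -m pendant '[0,0,-0.3,0,0,0,0,0,-0.6,0,0,0,0,0,-0.8,0,0,0,0,0,-0.5,0,0,0,0,0,0,0,0,0]'
python3 - <<'E'
from h import *
level(); rows([.5475,-.146,.265])
shot('side','s4'); im,W=cloud('s4'); cv2.imwrite('pics/s4c.png',cv2.resize(im[100:340,220:460,::-1],None,fx=2.5,fy=2.5))
E
```

```text
clock: 14.58
ee_pos: [0.6745, -0.0695, 0.2774]
tool_rot: [0.693, 0.721, 0.0, -0.001]
contact_force: [-0.8, 0.5, -1.0]
grip_width: 0.0
level units [-0.01 -0.02  0.  ] F [-0.8  0.5 -1. ] yaw of jaw 2.3
tcp [ 0.6745 -0.0695  0.2774] shift units [-1.79 -3.25  0.31]
```

View pics/s4c.png

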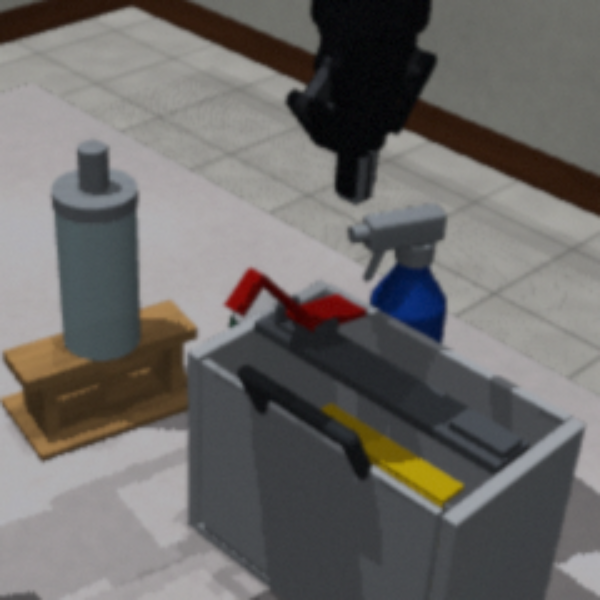

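The catch is flipped with its nose raised. I'll move around the nose to the handle.

```bash
python3 -m pendant '[-0.8,0,0,0,0,0,-0.8,0,0,0,0,0,-0.4,-0.3,0,0,0,0,0,-0.8,0,0,0,0,0,-0.8,0,0,0,0,0,-0.8,0,0,0,0,0,-0.4,0,0,0,0,0,0,0,0,0,0]' 45
python3 - <<'E'
from h import *
level(); rows([.5475,-.148,.187])
for f in('top','wrist'):
    shot(f,'h'+f); im,W=cloud('h'+f); x,y,z=[W[...,i] for i in range(3)]; hsv=cv2.cvtColor(im,cv2.COLOR_RGB2HSV)
    p=W[(z>.199)&(z<.208)&(x>.53)&(x<.565)&(y<-.09)&(y>-.21)&(hsv[...,1]<100)&(hsv[...,2]<110)]
    print(f,len(p),np.median(p,0) if len(p) else'')
    if len(p): print(np.percentile(p,[3,97],axis=0).round(4))
E
```

```text
clock: 15.62
ee_pos: [0.5393, -0.1527, 0.2633]
tool_rot: [0.693, 0.721, -0.005, -0.014]
contact_force: [-0.4, 0.8, -0.3]
grip_width: 0.0382
level units [-0.194 -0.097  0.   ] F [-0.4  0.8 -0.3] yaw of jaw 2.3
tcp [ 0.5393 -0.1527  0.2633] shift units [0.08 0.26 1.9 ]
top 271 [ 0.54727699 -0.12292926  0.20251227]
[[ 0.5411 -0.1518  0.1996]
 [ 0.5522 -0.0967  0.2052]]
wrist 2701 [ 0.54808468 -0.13891929  0.20275327]
[[ 0.5425 -0.1886  0.1996]
 [ 0.5539 -0.0978  0.2045]]
```

```bash
python3 -m pendant '[0.1,0.22,0,-0.19,-0.1,0,0,0,0,0,0,0]'
python3 -c "
from h import *
level(); rows([.548,-.147,.188])"
```

```text
clock: 15.98
ee_pos: [0.5513, -0.1479, 0.2631]
tool_rot: [0.692, 0.722, 0.001, 0.002]
contact_force: [0.3, -0.1, 0.2]
grip_width: 0.0386
level units [ 0.024  0.011 -0.   ] F [ 0.3 -0.1  0.2] yaw of jaw 2.4
tcp [ 0.5513 -0.1479  0.2631] shift units [ 0.03 -0.09  1.88]
```

```bash
python3 -m pendant '[0,-0.08,0.5,0.02,0,0,0,0,0.5,0,0,0,0,0,0.5,0,0,0,0,0,0.3,0,0,0,0,0,0,0,0,0]'
python3 -c "
from h import *
level(); rows([.548,-.147,.188])"
```

```text
clock: 16.6
ee_pos: [0.5516, -0.1475, 0.1897]
tool_rot: [0.691, 0.723, 0.0, 0.002]
contact_force: [0.2, -0.2, -0.3]
grip_width: 0.0384
level units [ 0.025  0.02  -0.   ] F [ 0.2 -0.2 -0.3] yaw of jaw 2.5
tcp [ 0.5516 -0.1475  0.1897] shift units [ 0.02 -0.09  0.04]
```

```bash
python3 -m pendant '[0,-0.09,0.04,0,0,0,0,0,0,0,0,0]'; python3 -m pendant '[0,0,0,0,0,0,0,0,0,0,0,0,0,0,0,0,0,0,0,0,0,0,0,0]' 0 80
python3 -c "
from h import *
level()"
```

```text
clock: 16.85
ee_pos: [0.5489, -0.1479, 0.1894]
tool_rot: [0.691, 0.723, 0.001, 0.003]
contact_force: [-0.2, -0.9, -0.8]
grip_width: 0.0383
clock: 17.35
ee_pos: [0.5484, -0.1482, 0.1906]
tool_rot: [0.692, 0.722, 0.001, 0.003]
contact_force: [-0.4, -0.2, -0.4]
grip_width: 0.0092
level units [0.037 0.028 0.   ] F [-0.4 -0.2 -0.4] yaw of jaw 2.5
```

```bash
python3 -m pendant '[0,-0.29,0.03,-0.22,0,0,0,-0.29,0.04,-0.22,0,0,0,-0.29,0.05,-0.22,0,0,0,-0.29,0.06,-0.22,0,0]'
cat >> h.py <<'E'
def bar():
    s=env.get_state();Rt=R.from_quat(s['tool_rot']);g=s['ee_pos']-Rt.apply([0,0,.008]);z=Rt.apply([0,0,1])
    print('bar',g.round(4),'r',np.hypot(g[0]-.563,g[2]-.010).round(4),'phi',(np.arctan2(.563-g[0],g[2]-.010)-.0796).round(3),'tilt',np.arctan2(z[0],-z[2]).round(3),'F',s['contact_force'].round(1),'w',s['grip_width'])
E
python3 -c "
from h import *
bar()"
```

```text
clock: 17.85
ee_pos: [0.5153, -0.1492, 0.1848]
tool_rot: [0.691, 0.719, 0.057, 0.058]
contact_force: [6.0, 3.6, 0.5]
grip_width: 0.009
bar [ 0.514  -0.1493  0.1927] r 0.1892 phi 0.183 tilt 0.164 F [6.  3.6 0.5] w 0.0089928601099432
```

```bash
python3 -m pendant '[0,-0.32,0.05,-0.15,0,0,0,-0.32,0.06,-0.15,0,0,0,-0.32,0.07,-0.15,0,0,0,-0.32,0.09,-0.15,0,0]'
python3 -c "
from h import *
bar()"
```

```text
clock: 18.35
ee_pos: [0.4838, -0.1503, 0.173]
tool_rot: [0.688, 0.71, 0.103, 0.104]
contact_force: [5.3, 7.8, 7.6]
grip_width: 0.0094
bar [ 0.4815 -0.1503  0.1807] r 0.1891 phi 0.366 tilt 0.294 F [5.3 7.8 7.6] w 0.009416742674620799
```

```bash
python3 -m pendant '[0.04,-0.32,0.03,-0.12,0,0,0.02,-0.32,0.05,-0.12,0,0,0,-0.3,0.06,-0.1,0,0]'
python3 -c "
from h import *
bar()"
```

```text
clock: 18.73
ee_pos: [0.4609, -0.151, 0.1609]
tool_rot: [0.687, 0.703, 0.128, 0.133]
contact_force: [23.0, 14.7, -1.5]
grip_width: 0.0092
bar [ 0.458  -0.151   0.1683] r 0.19 phi 0.506 tilt 0.372 F [23.  14.7 -1.5] w 0.009182077386519808
```

```bash
python3 -m pendant '[0.05,-0.1,0.02,0,0,0,0.05,-0.08,0.02,0,0,0,0,-0.08,0.02,0,0,0]'
python3 - <<'E'
from h import *
bar(); shot('side','s5'); im,W=cloud('s5'); cv2.imwrite('pics/s5c.png',cv2.resize(im[80:360,180:460,::-1],None,fx=2.1,fy=2.1)); bar()
E
```

```text
clock: 19.1
ee_pos: [0.4628, -0.1509, 0.162]
tool_rot: [0.687, 0.7, 0.134, 0.146]
contact_force: [5.4, 6.6, 0.6]
grip_width: 0.0089
bar [ 0.4597 -0.1508  0.1694] r 0.1899 phi 0.495 tilt 0.398 F [5.4 6.6 0.6] w 0.008896477271592262
bar [ 0.4596 -0.1508  0.1693] r 0.19 phi 0.496 tilt 0.398 F [6.  3.  0.7] w 0.009231168486250047
```

View pics/s5c.png

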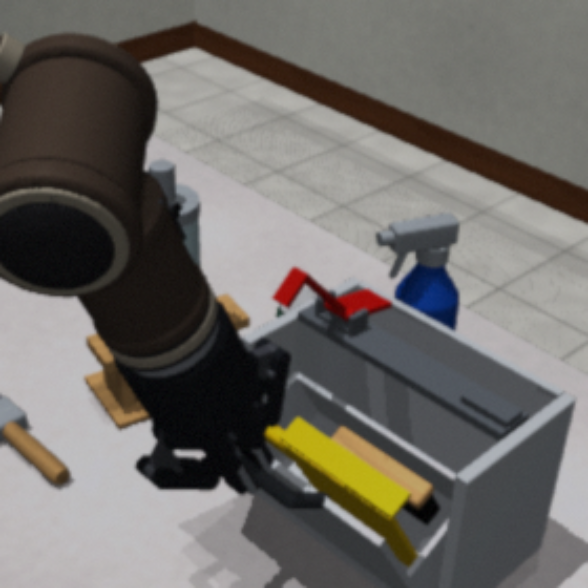

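The bin is tilted out and the catch is over. The pull has eased to about the spring force, so I'll press firmly against the stop again and keep that pull.

```bash
python3 -m pendant '[0,-0.15,0.03,0,0,0,0,-0.18,0.03,0,0,0]'
python3 -c "
from h import *
bar()"
```

```text
clock: 19.4
ee_pos: [0.4611, -0.1511, 0.161]
tool_rot: [0.687, 0.696, 0.141, 0.153]
contact_force: [24.5, 12.3, -7.1]
grip_width: 0.0091
bar [ 0.4578 -0.151   0.1684] r 0.1901 phi 0.507 tilt 0.419 F [24.5 12.3 -7.1] w 0.009065989254866406
```

```bash
python3 m.py c 0.07 2>&1 | grep glass
python3 - <<'E'
from h import *
bar(); env.get_image('top'); env.get_image('top'); bar()
print(env.hand_in())
E
```

```text
side glass hi 135 [0.6046 0.1376] rms 0.0011
top glass hi 82 [0.6044 0.1401] rms 0.0002
top glass lo 68 [0.6044 0.1401] rms 0.0002
bar [ 0.458  -0.1509  0.1684] r 0.1901 phi 0.506 tilt 0.419 F [21.9 10.4 -5.8] w 0.00919126358008918
bar [ 0.458  -0.1509  0.1685] r 0.1901 phi 0.505 tilt 0.419 F [21.1 10.6 -5.1] w 0.009016657848237927
the job is handed in; nothing more can be done
None
```

I did all three steps in the order asked and handed the job in at about 19.7 s of the 61 s allowed. The hand-in gave no verdict.

- **Canister:** it stands upright on the wooden ledge, let go, about 1–2 mm from the board's centre. The top camera measured the same position right after release and again at the end.
- **Catch:** I pressed the red tab down to its stop (about 19 N). Later pictures show the nose raised, and it was still raised with the bin out.
- **Bin:** I pinched the handle and tilted the bin to its stop. My estimate of the tilt is 0.505 rad, against a nominal 0.5. At hand-in the gripper was still holding it there with about 21 N of pull.

Two readings were not perfect. There was a sideways force of about 10 N on the handle at the end. The finger opening read 9 mm on the 12 mm bar; it also read low, 22 mm, on the 24 mm knob.

I never went near the spray bottle, the tin or the brush. The last pictures show the bottle and brush in place; I did not measure any of the three again, and the tin is mostly hidden in them.

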